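Nest the glue cup in its weighted pot

ROBOT

A 6-joint arm with a two-finger parallel gripper is mounted at the origin on a cart in front of the work surface, level with it; the furniture and walls round the work are solid. World frame = base frame: x ahead of the robot, y to its left, z up, the work surface at z = 0. Lengths are in m, angles in degrees, forces in N, time in s.
With the tool pointing down it reaches from about 0.3 to 0.75 m from the base axis. Payload 8.5 kg.
Tool frame: the origin (TCP) lies at the very end of the fingers, on their centre line; the grasp point (between the pads) lies 19 mm behind it; z points along the fingers, y is the line along which they close (so a half turn about z gives the same grasp; the last joint's range is limited). The gripper opens to 85 mm and grips with 20 to 120 N. Pads are 22 mm wide; open, the fingers measure 114 mm over their backs; the gripper's body (76 mm by 85 mm) begins 54 mm behind the grasp point. The pads swing forward as they close: fully open they stand 13 mm farther back than shut.
Start: joints at [63.352, 21.807, 74.336, -0, 83.858, -12.336], TCP at [0.136, 0.533, 0.193] pointing down, gripper open.
Joint ranges: [-178.18, 178.18], [-50.72, 133.34], [12.68, 142.11], [-81.47, 261.47], [9.98, 163.14], [-165.26, 165.26]. Speed limits (degrees/s): [136.94, 136.94, 180, 180, 180, 180].

INTERFACE

Orientations are given as a 3x3 rotation matrix whose columns are the frame's x, y, z axes.
In Python, from rig import observe, cams, ticket gives the robot as it stands.
- The arm moves only by the tool move_arm, never from a script. Its arguments are lists of equal length, an entry for each row: "jaw": the finger opening in cm, from 0 to 8.54; "dp": the shift along the tool's x, y, z in cm, a list of three; "turn": the turn, a rotation vector about the tool's x, y, z in rad, a list of three. In form: {"jaw": [jaw, ...], "dp": [[tx, ty, tz], ...], "turn": [[wx, wy, wz], ...]}. A call has 1 to 12 rows; each row shifts and turns the commanded pose from where the row before left it, along the tool's axes as they then stand; what a row does not reach is not made up. A row lasts 1/12 s, in which the tool goes at most 41.7 mm and 7.16 degrees, less where a joint would pass 70% of its speed; a pose out of reach is approached as far as the arm can. A call is refused whole if a number of a shift passes 4.17 or a number of a turn 0.125, either way. A call with a gripper value outside its range is refused whole. The fingers move at their own pace and stop on an object; "force" is the grip in N (left out, the last holds). Time passes only in rows, so rows that do not move let the fingers close. It gives the time, the measured TCP pose, the force, the opening and the grip force at its end, in the units of the state.
- observe(): the state, without advancing time (a new reading comes with each control period).
- cams.get_image(name): name is "side" or "top" or "wrist"; returns (picture, depth): 480x640x3 uint8, red, green, blue; 480x640 float32, m along the optical axis (not along the pixel's ray), 0 where there is no reading.
- cams.calibration(name): a dict with "vertical_fov" (degrees; the focal length in pixels is half the picture's height over the tangent of half this angle, whatever the lens; pixels are square), "cx", "cy" (the principal point, pixels), "view" (4x4, takes a point from world to camera coordinates); the wrist camera has in their place "tool_from_camera" (4x4, takes a point from camera to tool coordinates, whose origin is the TCP and whose axes are the flange's). Camera axes: x right, y up, looking along -z (the intrinsics and any distortion apply to the point x, -y, -z); pixel columns grow to the right and rows downward; lengths in m; the calibration is good to about 2 mm. A picture is of the moment at which its call begins: read the wrist's pose just before it. calibration takes no time and is no camera call.
- ticket.close_job(): hands the job in; it is judged then, once.
Trained networks look in the newest picture that a camera, given by its name, has taken for a name from the list of things; names that differ only in an ending like _2 or _b are one class to them, and where a whole thing is asked for, a point or a joint stands for the part that bears it (a point fixed in the world has none). Each returns a list of dicts, best first, with "p" (0 to 1); they miss things now and then, are a little off and sometimes report something else, mostly with a low value. They report only what shows in the picture. A call takes as long as a camera call. They do not tell look-alikes from the thing itself.
- cams.spot_in(camera, query): "box" ([centre column, centre row, width, height] as shares, 0 to 1, of the picture: columns of its width, rows of its height, round what is visible of it).
- cams.outline_of(camera, query): "mask" (480x640 bool, what is visible of it) and "box" ([centre column, centre row, width, height] as shares, 0 to 1, of the picture: columns of its width, rows of its height, round what is visible of it).
- cams.mark_of(camera, query): "location" ([column, row] as shares, 0 to 1, of the picture: columns of its width, rows of its height: a listed point, or the origin of a listed thing).
The state is a dict: "time_s": time; "q": joint angles; "qvel": joint speeds; "joint_efforts": joint torques, N m; "position": TCP position; "tool_rot": TCP orientation; "ft_force": force on the tool from outside, world axes, zero at the start; "wrist_torque": the same for the moment, N m; "grip_width": finger opening in m; "gripper_force": force on a finger pad.
Only numpy, scipy, OpenCV 4.12 (cv2) and the standard library are available. Lean on these libraries where they do the work, as an engineer would, in place of code of your own. Each camera call takes 0.05 s, during which the arm holds its last target. There are 200 camera calls.

TASK

Two grey tapered mixing cups of the same height stand on the bench; pick up the larger (wider) one by its straight collar and nest it upright in the heavy metal pot on the cork coaster. Lower it in the hand, the last centimetre slowly, and finish with a light push, several newtons at most, so that it is fully home, stopping there so that it does not wedge, then let go. Leave the pot standing about where it is on its coaster, and leave the smaller cup alone.

Things in the scene. Friction and masses are not known exactly. Their poses are not given: they have to be found in the camera images.
- large_cup_collar (a point): The larger of two grey plastic tapered cups, open on top, 86 mm high, loose, about 60 g. Lower 50 mm: a cone, 34 mm across outside at the bottom, 50 mm at its top. Above it a straight round collar, 54 mm across, 36 mm high, 3.5 mm wall: grip it across the outside. Point on the axis at the collar's half height, 68 mm above the underside, 18 mm below the rim; z up along the axis.
- small_cup_collar (a point): The smaller, slimmer grey cup, the wrong one: same shape and height, cone 20 to 36 mm across, collar 40 mm across. Point on the axis at the collar's half height, 68 mm above its underside. Leave it standing.
- pot: Metal pot (0.5 kg), loose on the coaster, 56 mm high, 53 mm across the rim, on a foot 80 mm across. Round cavity tapered like the large cup's cone: 47 mm across at the mouth, 31 at the floor (8 mm up). Origin: centre of underside, z up. Fully home, the cup's cone bears on the cavity wall, its underside 17 mm and its collar's half height 85 mm above the origin, the collar 11 mm clear of the rim.
- coaster: Round cork coaster, 104 mm across, 6 mm thick, fixed to the bench, on which the pot stands. Origin at the centre of its underside. It bears the pot's weight and your push on the cup: pot and cup together rest on it with about 5.5 N. Cup, pot and coaster are stiff: arriving faster than 15 mm/s gives a hard blow.
There are look-alikes about, which are no part of the job. Leave any blue, orange or yellow look-alike of the part that bears large_cup_collar alone.

How it is judged (in metres and radians):
On the way, in this order (a step that is already met when the one before it is completed fails the run):
1. the larger cup is lifted at least 40 mm off the bench (height (world z) of large_cup_collar above 0.108 m), for 0.1 s.
2. still in the fingers, the larger cup is home in the pot and pressed lightly (the coaster bears more than 7 N, of which the pot and cup weigh 5.5 N) (contact force between the fingers and large_cup above 1 N and contact force between pot and coaster above 7 N and horizontal distance between large_cup_collar and pot below 0.01 m and z of large_cup_collar in the frame of pot between 0.077 and 0.093 m), for 0.02 s.
At the end, for the whole second after the job is handed in: The larger cup rests in the pot, its axis within 10 mm of the pot's and within 8 degrees of upright, its collar's half height 77 to 93 mm above the pot's underside; the pot stands upright on the coaster within 40 mm of where it began; the smaller cup is within 30 mm of where it began (horizontal distance between large_cup_collar and pot below 0.01 m and z of large_cup_collar in the frame of pot between 0.077 and 0.093 m and angle between large_cup_collar's own z axis and vertical below 0.14 rad and angle between pot's own z axis and vertical below 0.1 rad and horizontal distance between pot and coaster below 0.045 m and height (world z) of pot below 0.012 m and distance of pot from where it was at the start of the episode below 0.04 m and linear speed of large_cup below 0.02 m/s and distance of small_cup_collar from where it was at the start of the episode below 0.03 m); the robot touches nothing.
It fails at once if the pot is pressed on the coaster with more than 55 N, that is a push or blow of about 50 N (the cup is wedged) (contact force between pot and coaster above 55 N).
It fails at once if the smaller cup is moved or knocked over (distance of small_cup_collar from where it was at the start of the episode above 0.03 m).
It also fails if it takes over 48 s, if anything falls off the work surface, if the arm or the gripper's body presses on something with over 40 N, if the wrist force passes 120 N, or if a joint passes its speed limit or range.

## Working session

There is one attempt and no reset: what is moved stays moved. The work goes in short steps, Python scripts to look and compute and a tool call to move; the robot and the scene stay as the last step left them, time stands still between calls to the robot, and variables do not carry over. Pictures are saved under pics/ and viewed, at most 10 in all, crops included, and the job is handed in when it is done.

Besides the shell and the picture viewer there is one more tool, called after ">>>" as name(argument=value, ...) on one line, values as JSON. move_arm: Moves the arm, as the interface text tells. Its arguments: {"type":"object","properties":{"jaw":{"type":"array","items":{"type":"number"}},"dp":{"type":"array","items":{"type":"array","items":{"type":"number"}}},"turn":{"type":"array","items":{"type":"array","items":{"type":"number"}}},"force":{"type":"number"}},"required":["jaw","dp","turn"]}

```bash
mkdir -p pics
cat > h.py <<'E'
import numpy as np,cv2
from rig import observe,cams,ticket
def save(n,f):
    im,d=cams.get_image(n); cv2.imwrite('pics/'+f,im[:,:,::-1]); return im,d
def T(n,s=None):
    c=cams.calibration(n)
    if 'view' in c: return c,np.linalg.inv(c['view'])
    s=s or observe(); W=np.eye(4);W[:3,:3]=s['tool_rot'];W[:3,3]=s['position']
    return c,W@np.array(c['tool_from_camera'])
def pts(n,d,u,v,s=None):
    c,M=T(n,s); f=240/np.tan(np.radians(c['vertical_fov']/2))
    u=np.asarray(u);v=np.asarray(v); z=d[v,u]; ok=z>0; u,v,z=u[ok],v[ok],z[ok]
    P=np.stack([(u-c['cx'])/f*z,-(v-c['cy'])/f*z,-z,np.ones(len(z))],0)
    return (M@P)[:3].T
E
python3 - <<'E'
from h import *
s=observe();print(s['time_s'],s['position'],s['tool_rot'],s['grip_width'])
for n in ['top','side']:
    c=cams.calibration(n);print({k:v for k,v in c.items() if k!='view'},np.round(np.linalg.inv(c['view']),3).tolist())
ims=[]
for n in ['top','side']:
    im,d=save(n,n+'0.png'); np.save(n+'0.npy',d)
    for q in ['large_cup_collar','small_cup_collar','pot','coaster']:
        for r in cams.outline_of(n,q)[:5]:
            v,u=np.nonzero(r['mask']); P=pts(n,d,u,v)
            if len(P)==0: continue
            print(n,q,round(r['p'],2),np.round(np.array(r['box'])*[640,480,640,480]).astype(int),'med',np.round(np.median(P,0),3),'lo',np.round(np.percentile(P,3,0),3),'hi',np.round(np.percentile(P,97,0),3))
E
```

```text
0.0 [0.13579941 0.53260703 0.19260244] [[-9.68968578e-01  2.47183003e-01 -6.76618212e-04]
 [ 2.47183722e-01  9.68967679e-01 -1.35794592e-03]
 [ 3.19960027e-04 -1.48305594e-03 -9.99998849e-01]] 0.08570798878509278
{'vertical_fov': 44.20422076122066, 'cx': 322.10373810282124, 'cy': 239.53389283726207} [[0.012, 0.993, -0.116, 0.352], [-1.0, 0.012, -0.002, -0.219], [-0.001, 0.116, 0.993, 1.727], [0.0, 0.0, 0.0, 1.0]]
{'vertical_fov': 49.157157025499444, 'cx': 317.1946342055677, 'cy': 246.67547061776943} [[0.875, 0.245, -0.417, -0.075], [-0.484, 0.421, -0.767, -1.329], [-0.012, 0.873, 0.487, 0.783], [0.0, 0.0, 0.0, 1.0]]
top large_cup_collar 0.82 [323 273  22  20] med [ 0.452 -0.219  0.033] lo [ 0.427 -0.241  0.001] hi [ 0.472 -0.196  0.091]
top large_cup_collar 0.77 [401 200  27  19] med [ 0.674 -0.44   0.05 ] lo [ 0.64  -0.459  0.001] hi [ 0.69  -0.411  0.09 ]
top large_cup_collar 0.66 [491 286  20  22] med [ 0.427 -0.696  0.054] lo [ 0.403 -0.709  0.003] hi [ 0.449 -0.659  0.089]
top large_cup_collar 0.6 [358 269  20  22] med [ 0.476 -0.318  0.036] lo [ 0.448 -0.338 -0.001] hi [ 0.495 
[... 599 characters left out ...]
  0.087]
side large_cup_collar 0.8 [292 264  20  37] med [ 0.446 -0.236  0.064] lo [ 0.426 -0.248  0.009] hi [ 0.474 -0.196  0.088]
side large_cup_collar 0.8 [384 296  26  38] med [ 0.569 -0.485  0.064] lo [ 0.551 -0.5    0.006] hi [ 0.6   -0.448  0.087]
side large_cup_collar 0.79 [317 280  25  37] med [ 0.469 -0.33   0.063] lo [ 0.447 -0.344  0.001] hi [ 0.513 -0.19   0.087]
side small_cup_collar 0.65 [227 205  12  33] med [0.43  0.231 0.06 ] lo [0.413 0.219 0.002] hi [0.45  0.261 0.087]
side pot 0.62 [250 230  20  26] med [0.432 0.048 0.028] lo [0.403 0.027 0.01 ] hi [0.464 0.088 0.062]
side coaster 0.5 [247 240  28   9] med [0.402 0.029 0.007] lo [0.381 0.007 0.002] hi [0.464 0.087 0.01 ]
```

Run:
```python
import cv2,numpy as np
a=cv2.imread('pics/top0.png')[140:340,120:540];b=cv2.imread('pics/side0.png')[170:420,150:500]
a=cv2.resize(a,(630,300));b=cv2.resize(b,(420,300))
c=np.zeros((600,800,3),np.uint8);c[:300,:630]=a;c[300:,:420]=b
cv2.imwrite('pics/m0.png',c)
```

```text
(no output)
```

View pics/m0.png

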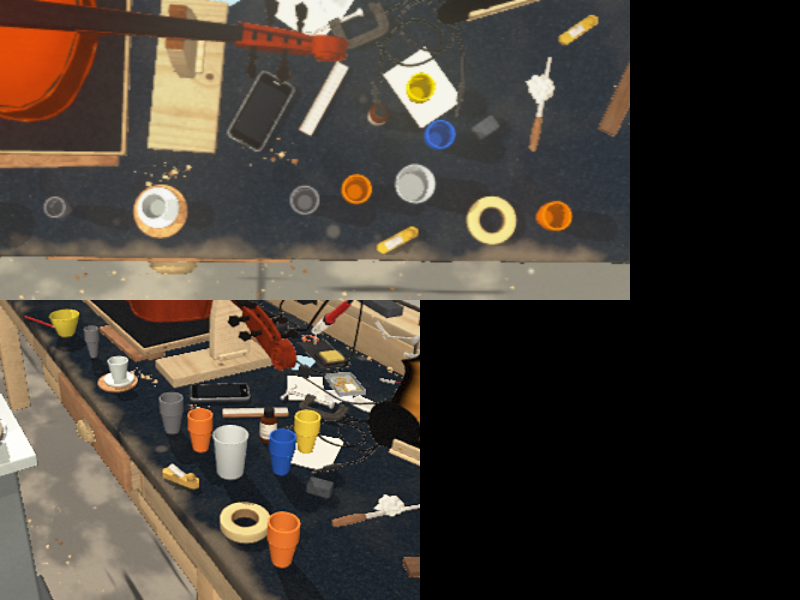

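Top picture: the grey large cup is at about pixel (323,273). The big white cup and the orange, blue and yellow cups are look-alikes. The slim grey cup is at (157,278) and the pot on its coaster is at (226,280).

Run:
```python
from h import *
c=cams.calibration('top')
d=np.load('top0.npy')
vv,uu=np.mgrid[0:480,0:640]
P=pts('top',d,uu.ravel(),vv.ravel())
for nm,x,y,lo,hi in [('cup',.45,-.22,.078,.1),('small',.43,.24,.078,.1),('pot',.43,.05,.055,.07),('foot',.43,.05,.008,.03)]:
    m=(np.hypot(P[:,0]-x,P[:,1]-y)<.06)&(P[:,2]>lo)&(P[:,2]<hi); Q=P[m]
    (cx,cy),r=cv2.minEnclosingCircle(Q[:,:2].astype(np.float32)); print(nm,len(Q),round(cx,4),round(cy,4),round(r*2,4),Q[:,2].mean().round(4))
m=(P[:,2]>.12)&(P[:,0]<.75)&(P[:,0]>.2)&(abs(P[:,1])<.6);Q=P[m];print(len(Q),Q.min(0),Q.max(0))
```

```text
cup 72 0.4504 -0.2189 0.0536 0.0864
small 70 0.4313 0.2426 0.0411 0.0855
pot 77 0.4366 0.0638 0.0533 0.0612
foot 584 0.4299 0.0509 0.1182 0.0138
12049 [ 0.56310632 -0.29492235  0.12008558] [0.74993679 0.59985597 0.30555755]
```

>>> move_arm(jaw=[8.5,8.5,8.5,8.5,8.5,8.5,8.5,8.5,8.5,8.5,8.5,8.5], dp=[[-2.04,-2.71,0],[-2.04,-2.71,0],[-2.04,-2.71,0],[-2.04,-2.71,0],[-2.04,-2.71,0],[-2.04,-2.71,0],[-2.04,-2.71,0],[-2.04,-2.71,0],[-2.04,-2.71,0],[-2.04,-2.71,0],[-2.04,-2.71,0],[-2.04,-2.71,0]], turn=[[0,0,0],[0,0,0],[0,0,0],[0,0,0],[0,0,0],[0,0,0],[0,0,0],[0,0,0],[0,0,0],[0,0,0],[0,0,0],[0,0,0]])

```text
time_s: 1.5
position: [0.293, 0.1558, 0.1935]
tool_rot: [[-0.969, 0.247, 0.001], [0.247, 0.969, 0.0], [-0.001, 0.0, -1.0]]
ft_force: [1.1, 0.9, 0.4]
grip_width: 0.085
gripper_force: 0.0
```

>>> move_arm(jaw=[8.5,8.5,8.5,8.5,8.5,8.5,8.5,8.5,8.5,8.5,8.5,8.5], dp=[[-2.04,-2.71,0],[-2.04,-2.71,0],[-2.04,-2.71,0],[-2.04,-2.71,0],[-2.04,-2.71,0],[-2.04,-2.71,0],[-2.04,-2.71,0],[-2.04,-2.71,0],[-2.04,-2.71,0],[-2.04,-2.71,0],[-1.5,-2.0,0],[0,0,0]], turn=[[0,0,0],[0,0,0],[0,0,0],[0,0,0],[0,0,0],[0,0,0],[0,0,0],[0,0,0],[0,0,0],[0,0,0],[0,0,0],[0,0,0]])

```text
time_s: 2.5
position: [0.4343, -0.1827, 0.1928]
tool_rot: [[-0.968, 0.25, 0.0], [0.25, 0.968, -0.001], [-0.001, -0.001, -1.0]]
ft_force: [0.1, -0.1, 0.3]
grip_width: 0.085
gripper_force: 0.0
```

```bash
cat > look.py <<'E'
from h import *
import sys
f=sys.argv[1]; x,y,lo,hi=map(float,sys.argv[2:6])
s=observe(); im,d=save('wrist',f)
print(s['time_s'],s['position'],np.round(s['tool_rot'],4).tolist(),np.round(s['q'],1),s['ft_force'],s['grip_width'],s['gripper_force'])
vv,uu=np.mgrid[0:480,0:640]; P=pts('wrist',d,uu.ravel(),vv.ravel(),s)
m=(np.hypot(P[:,0]-x,P[:,1]-y)<.055)&(P[:,2]>lo)&(P[:,2]<hi);Q=P[m]
if len(Q):
    (cx,cy),r=cv2.minEnclosingCircle(Q[:,:2].astype(np.float32));print(len(Q),cx,cy,2*r,np.percentile(Q[:,2],[2,50,98]))
    R=np.array(s['tool_rot']);print('tool-frame offset cm',100*R.T@(np.array([cx,cy,s['position'][2]])-s['position']))
E
python3 look.py w1.png .45 -.219 .075 .1
```

```text
2.5 [ 0.43431645 -0.18270386  0.19275313] [[-0.9682, 0.2503, 0.0004], [0.2503, 0.9682, -0.001], [-0.0006, -0.0009, -1.0]] [ -37.2   13.9   86.3   -0.    79.8 -112.7] [ 0.12037984 -0.14909829  0.32009684] 0.08498678543321886 0.0
1195 0.4505652189254761 -0.2198316603899002 0.05420803651213646 [0.07557646 0.08543397 0.08733595]
tool-frame offset cm [-2.50258081 -3.18779376  0.00427235]
```

View pics/w1.png

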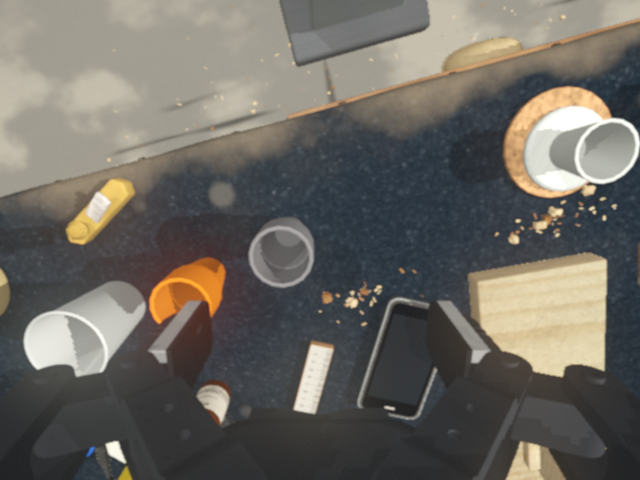

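Cup at pixel (282,252), 54 mm across, confirmed as the large grey one.

>>> move_arm(jaw=[7,7,7,7,7,7,7,7,7,7,7,7], dp=[[-1.25,-1.58,0],[-1.25,-1.58,0],[0,0,0],[0,0,0],[0,0,2.5],[0,0,2.5],[0,0,2.5],[0,0,2.0],[0,0,2.0],[0,0,1.6],[0,0,0.8],[0,0,0.4]], turn=[[0,0,0],[0,0,0],[0,0,0],[0,0,0],[0,0,0],[0,0,0],[0,0,0],[0,0,0],[0,0,0],[0,0,0],[0,0,0],[0,0,0]])

```text
time_s: 3.55
position: [0.4489, -0.2143, 0.0497]
tool_rot: [[-0.969, 0.246, -0.001], [0.246, 0.969, 0.001], [0.001, 0.001, -1.0]]
ft_force: [0.5, -1.0, -0.0]
grip_width: 0.0701
gripper_force: 0.0
```

>>> move_arm(jaw=[7,7], dp=[[0,0,0],[0,0,0]], turn=[[0,0,0],[0,0,0]])

```text
time_s: 3.72
position: [0.4497, -0.2155, 0.0511]
tool_rot: [[-0.969, 0.247, 0.001], [0.247, 0.969, -0.001], [-0.001, -0.0, -1.0]]
ft_force: [-0.3, 0.2, -0.1]
grip_width: 0.0699
gripper_force: 0.0
```

```bash
python3 look.py w2.png .4505 -.2195 .075 .1
```

```text
3.7167 [ 0.44974047 -0.21548493  0.05105113] [[-0.9691, 0.2468, 0.001], [0.2468, 0.9691, -0.0007], [-0.0011, -0.0005, -1.0]] [ -39.2   25.9   94.6    0.    59.4 -114.9] [-0.27137197  0.16834696 -0.10945492] 0.06989476645028667 0.0
4798 0.4496638774871826 -0.21544066071510315 0.07337740808725357 [0.07558953 0.08537296 0.09837121]
tool-frame offset cm [ 8.51506105e-03  2.39907578e-03 -1.05540865e-05]
```

View pics/w2.png

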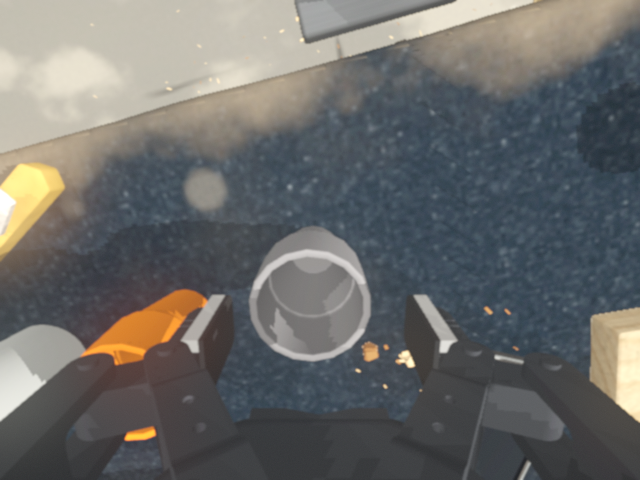

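The cup is at pixel (310,305) between the pads (left about 220, right about 430), a few mm off centre. I'll refine the rim fit without the fingers.

Run:
```python
from h import *
s=observe();im,d=cams.get_image('wrist')
vv,uu=np.mgrid[225:368,242:378];P=pts('wrist',d,uu.ravel(),vv.ravel(),s)
Q=P[(P[:,2]>.08)&(P[:,2]<.092)]
(cx,cy),r=cv2.minEnclosingCircle(Q[:,:2].astype(np.float32));print(len(Q),cx,cy,2*r)
R=np.array(s['tool_rot']);print(100*R.T@(np.array([cx,cy,s['position'][2]])-s['position']))
```

```text
3679 0.4507378935813904 -0.2196781486272812 0.05471445620059967
[-0.18611046 -0.36571949  0.00053031]
```

Correct to (-0.2,-0.35), then close.

>>> move_arm(jaw=[7,7,5,5,5,5,5,5,5,5], dp=[[-0.19,-0.36,0.1],[0,0,0.1],[0,0,0],[0,0,0],[0,0,0],[0,0,0],[0,0,0],[0,0,0],[0,0,0],[0,0,0]], turn=[[0,0,0],[0,0,0],[0,0,0],[0,0,0],[0,0,0],[0,0,0],[0,0,0],[0,0,0],[0,0,0],[0,0,0]], force=40)

```text
time_s: 4.65
position: [0.4504, -0.2196, 0.0482]
tool_rot: [[-0.969, 0.247, 0.0], [0.247, 0.969, 0.0], [-0.0, 0.0, -1.0]]
ft_force: [-0.7, 1.3, -0.4]
grip_width: 0.0497
gripper_force: 0.0
```

```bash
python3 look.py w3.png .4505 -.2195 .075 .1
```

```text
4.65 [ 0.45039559 -0.21955575  0.04822761] [[-0.969, 0.2472, 0.0], [0.2472, 0.969, 0.0], [-0.0, 0.0, -1.0]] [ -39.6   26.3   94.4    0.    59.3 -115.2] [-0.65347943  1.27438745 -0.42542307] 0.04973246455653661 0.0
5477 0.444232702255249 -0.2182598114013672 0.07650173455476761 [0.07559205 0.08560218 0.09889702]
tool-frame offset cm [ 6.29197773e-01 -2.67738156e-02 -7.88490028e-06]
```

View pics/w3.png

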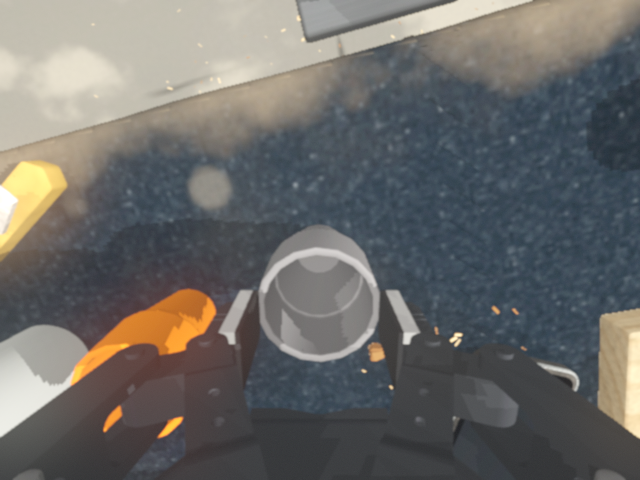

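Run:
```python
from h import *
s=observe();im,d=cams.get_image('wrist')
vv,uu=np.mgrid[225:368,252:385];P=pts('wrist',d,uu.ravel(),vv.ravel(),s)
R=np.array(s['tool_rot'])
k=(P[:,2]>.08)&(P[:,2]<.09);Q=P[k]
L=(Q-s['position'])@R*100
# front half only (small tool-x side both) 
print('rim tool cm',L.min(0),L.max(0))
(cx,cy),r=cv2.minEnclosingCircle(Q[:,:2].astype(np.float32));print(len(Q),cx,cy,2*r)
# fingers
for a,b in [(215,262),(380,420)]:
    vv,uu=np.mgrid[285:375,a:b];P=pts('wrist',d,uu.ravel(),vv.ravel(),s);L=(P-s['position'])@R*100
    L=L[(P[:,2]>.03)];print(a,np.percentile(L,[1,50,99],axis=0).round(2).tolist())
print(observe()['grip_width'],observe()['gripper_force'])
```

```text
rim tool cm [-2.73798016 -2.59695712 -4.16720067] [ 2.68625724  2.59014043 -3.17851314]
3746 0.4505501985549927 -0.2201193869113922 0.054556574672460556
215 [[-1.03, -3.75, -10.8], [0.91, -2.57, -6.98], [1.72, -1.98, -3.77]]
380 [[-1.0, 1.97, -10.8], [0.97, 2.56, -7.06], [1.71, 3.7, -4.57]]
0.0499167093069316 0.0
```

>>> move_arm(jaw=[3,3,3,3,3], dp=[[0,0,0],[0,0,0],[0,0,0],[0,0,0],[0,0,0]], turn=[[0,0,0],[0,0,0],[0,0,0],[0,0,0],[0,0,0]], force=40)

```text
time_s: 5.17
position: [0.4504, -0.2196, 0.0482]
tool_rot: [[-0.969, 0.247, -0.0], [0.247, 0.969, 0.0], [0.0, 0.0, -1.0]]
ft_force: [0.1, 0.6, 0.3]
grip_width: 0.0301
gripper_force: 0.0
```

Run:
```python
from h import *
s=observe();im,d=save('wrist','w4.png');a=cv2.resize(im[:,:,::-1][200:480,120:520],(400,280))
im,d=save('side','s4.png')
b=cv2.resize(im[:,:,::-1][200:320,230:370],(400,343),interpolation=cv2.INTER_CUBIC)
c=np.zeros((343,800,3),np.uint8);c[:280,:400]=a;c[:,400:]=b;cv2.imwrite('pics/m4.png',c)
print(observe()['grip_width'],observe()['gripper_force'])
```

```text
0.03027234047716409 0.0
```

View pics/m4.png

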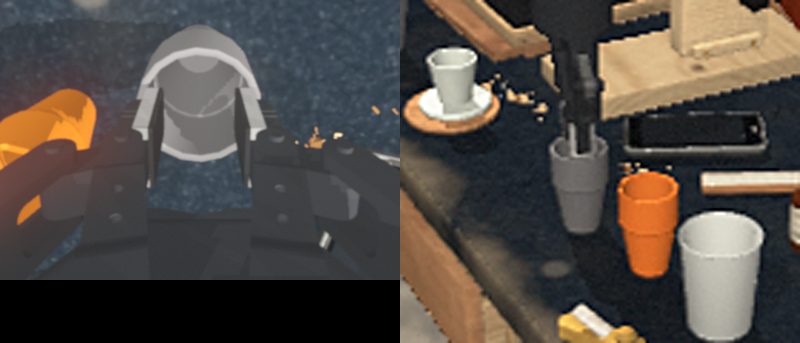

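Side view: the cup at (580,185) in the montage stands untouched, and the closed finger tips seem to sit at or just above the rim. I'll measure their true end.

Run:
```python
from h import *
s=observe();R=np.array(s['tool_rot'])
for n in ['wrist','side']:
    im,d=cams.get_image(n)
    vv,uu=np.mgrid[0:480,0:640];P=pts(n,d,uu.ravel(),vv.ravel(),s);L=(P-s['position'])@R*100
    ok=(d.ravel()>0);I=im.reshape(-1,3)[ok];U=uu.ravel()[ok];V=vv.ravel()[ok]
    k=(abs(L[:,0])<2.5)&(abs(L[:,1])<2.35)&(L[:,2]<0.5)
    for a in np.arange(-10,1,.5):
        q=k&(L[:,2]>=a)&(L[:,2]<a+.5)
        if q.sum(): print(n,a,q.sum(),'x',np.percentile(L[q,0],[5,50,95]).round(1),'y',np.percentile(L[q,1],[5,50,95]).round(1),'rgb',np.median(I[q],0),'uv',np.median(U[q]),np.median(V[q]))
```

```text
wrist -10.0 218 x [1.1 1.2 1.2] y [-2.3 -1.5  2.3] rgb [67.5 64.  65. ] uv 262.5 361.0
wrist -9.5 626 x [1.1 1.2 1.2] y [-2.3  1.5  2.3] rgb [69. 68. 69.] uv 374.0 354.0
wrist -9.0 563 x [1.1 1.2 1.3] y [-2.3  1.6  2.3] rgb [77. 70. 71.] uv 375.0 344.0
wrist -8.5 558 x [-0.5  1.2  1.3] y [-2.2 -0.   2.2] rgb [69. 69. 70.] uv 318.5 338.0
wrist -8.0 1138 x [-1.   0.4  1.1] y [-1.9 -1.5  1.9] rgb [79. 75. 76.] uv 274.0 347.0
wrist -7.5 534 x [-0.8  1.   1.1] y [-2.   1.5  2. ] rgb [75.  69.5 69. ] uv 361.5 325.0
wrist -7.0 473 x [-0.9  1.   1.1] y [-2.1 -1.5  2.1] rgb [76. 71. 70.] uv 277.0 318.0
wrist -6.5 437 x [-0.9  1.   1.1] y [-2.1 -1.5  2.1] rgb [79. 75. 74.] uv 278.0 311.0
wrist -6.0 380 x [-0.9  1.   1.1] y [-2.1  1.5  2.1] rgb [87.5 85.5 85. ] uv 357.0 305.0
wrist -5.5 355 x [-0.8  1.   1.1] y [-2.1 -1.5  2.1] rgb [93. 90. 89.] uv 281.0 300.0
wrist -5.0 318 x [-0.8  1.   1.1] y [-2.1 -0.   2.1] rgb [88.5 86.5 85.5] uv 318.5 294.0
wrist -4.5 181 x [-0.9  0.6  1.1] y [-2.   1.5  2. ] rgb [93. 91. 91.] uv 354.0 299.0
wrist -4.0 1742 x [-2.4  1.4  2.4] y [-2.1  0.1  2.1] rgb [188.
[... 1831 characters left out ...]
.0
side -3.5 32 x [-2.4  1.3  2.4] y [-2.3 -1.3  2. ] rgb [97.  93.  91.5] uv 288.0 255.5
side -3.0 21 x [-2.2  1.   2.3] y [-2.3 -1.1  1.9] rgb [93. 91. 87.] uv 288.0 256.0
side -2.5 28 x [-2.1  1.   2.3] y [-2.3 -1.4  2.2] rgb [100.   95.5  93. ] uv 288.0 259.0
side -2.0 25 x [-2.4  0.2  2.4] y [-2.2 -1.6  2. ] rgb [103.  99.  95.] uv 290.0 261.0
side -1.5 22 x [-2.   0.2  2.3] y [-2.3 -1.5  2.3] rgb [105.5 100.5  99. ] uv 291.5 262.0
side -1.0 12 x [-2.3  1.5  2.4] y [-2.1 -1.7 -1.2] rgb [103.   98.   95.5] uv 288.5 264.0
side -0.5 12 x [-1.9 -0.4  2. ] y [-2.3 -2.1 -1.1] rgb [90.5 87.5 85.5] uv 295.5 266.0
side 0.0 21 x [-1.7  0.9  2.2] y [-2.3 -2.  -0.6] rgb [96. 91. 89.] uv 291.0 268.0
```

The fingers actually end about 42 mm short of the reported TCP. Both cameras agree on this, and it is the same in x and y on both sides. So they closed above the rim without touching the cup. I'll reopen and go 4.3 cm lower, then check the force.

>>> move_arm(jaw=[7,7,7,7,7,7], dp=[[0,0,-0.5],[0,0,-0.5],[0,0,0],[0,0,0],[0,0,0],[0,0,0]], turn=[[0,0,0],[0,0,0],[0,0,0],[0,0,0],[0,0,0],[0,0,0]])

```text
time_s: 5.87
position: [0.4503, -0.2195, 0.0582]
tool_rot: [[-0.969, 0.247, -0.0], [0.247, 0.969, 0.0], [0.0, 0.0, -1.0]]
ft_force: [-0.5, -0.4, 0.3]
grip_width: 0.0697
gripper_force: 0.0
```

>>> move_arm(jaw=[7,7,7,7,7,7,7,7,7,7,7,7], dp=[[0,0,0.3],[0,0,0.5],[0,0,0.6],[0,0,0.6],[0,0,0.6],[0,0,0.6],[0,0,0.6],[0,0,0.6],[0,0,0.5],[0,0,0.3],[0,0,0.1],[0,0,0]], turn=[[0,0,0],[0,0,0],[0,0,0],[0,0,0],[0,0,0],[0,0,0],[0,0,0],[0,0,0],[0,0,0],[0,0,0],[0,0,0],[0,0,0]])

```text
time_s: 6.87
position: [0.4504, -0.2195, 0.005]
tool_rot: [[-0.969, 0.247, -0.0], [0.247, 0.969, 0.0], [0.0, 0.0, -1.0]]
ft_force: [-0.4, 0.4, 0.5]
grip_width: 0.0699
gripper_force: 0.0
```

>>> move_arm(jaw=[4.5,4.5,4.5,4.5,4.5,4.5,4.5], dp=[[0,0,0],[0,0,0],[0,0,0],[0,0,0],[0,0,0],[0,0,0],[0,0,0]], turn=[[0,0,0],[0,0,0],[0,0,0],[0,0,0],[0,0,0],[0,0,0],[0,0,0]], force=40)

```text
time_s: 7.45
position: [0.4507, -0.2198, 0.0058]
tool_rot: [[-0.969, 0.247, 0.001], [0.247, 0.969, -0.001], [-0.001, -0.001, -1.0]]
ft_force: [0.3, -0.3, 7.0]
grip_width: 0.0531
gripper_force: 41.8
```

>>> move_arm(jaw=[4.5,4.5,4.5,4.5,4.5,4.5,4.5,4.5,4.5], dp=[[0,0,-0.3],[0,0,-0.8],[0,0,-1.5],[0,0,-2],[0,0,-2],[0,0,-2],[0,0,-1.5],[0,0,-0.9],[0,0,0]], turn=[[0,0,0],[0,0,0],[0,0,0],[0,0,0],[0,0,0],[0,0,0],[0,0,0],[0,0,0],[0,0,0]])

```text
time_s: 8.2
position: [0.451, -0.22, 0.1171]
tool_rot: [[-0.969, 0.247, 0.003], [0.247, 0.969, -0.002], [-0.003, -0.001, -1.0]]
ft_force: [-0.0, -0.5, -0.0]
grip_width: 0.053
gripper_force: 42.0
```

>>> move_arm(jaw=[4.5,4.5,4.5,4.5,4.5,4.5,4.5,4.5,4.5,4.5,4.5,4.5], dp=[[0.4,1.0,0],[0.8,2.0,0],[0.8,2.3,0],[0.8,2.3,0],[0.8,2.3,0],[0.8,2.3,0],[0.8,2.3,0],[0.8,2.0,0],[0.5,1.5,0],[0.3,1.0,0],[0,0,0],[0,0,0]], turn=[[0,0,0],[0,0,0],[0,0,0],[0,0,0],[0,0,0],[0,0,0],[0,0,0],[0,0,0],[0,0,0],[0,0,0],[0,0,0],[0,0,0]])

```text
time_s: 9.2
position: [0.4312, -0.0184, 0.1148]
tool_rot: [[-0.969, 0.246, -0.001], [0.246, 0.969, 0.0], [0.001, -0.0, -1.0]]
ft_force: [0.6, 0.4, -1.1]
grip_width: 0.0531
gripper_force: 42.1
```

```bash
python3 look.py w5.png .4366 .0638 .056 .068
python3 - <<'E'
import cv2
cv2.imwrite('pics/w5s.png',cv2.resize(cv2.imread('pics/w5.png'),None,fx=.8,fy=.8))
E
```

```text
9.2 [ 0.43121557 -0.01842662  0.11476887] [[-0.9692, 0.2462, -0.0009], [0.2462, 0.9692, 0.0001], [0.0009, -0.0001, -1.0]] [-18.2  15.   99.4  -0.   65.7 -94. ] [ 0.62996504  0.4340884  -1.087135  ] 0.053108189733607404 42.05523742013611
1544 0.43675535917282104 0.06292804330587387 0.05307286977767944 [0.0564429  0.06171121 0.06338348]
tool-frame offset cm [1.46587574e+00 8.02146558e+00 3.92798418e-04]
```

View pics/w5s.png

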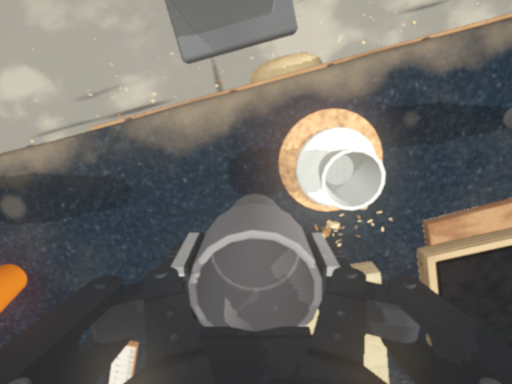

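The cup is in hand at (319,352) full-scale. The pot rim is complete at (440,224) with a fitted diameter of 53 mm. Now I'll find where the cup sits in the hand.

```bash
cat > hand.py <<'E'
from h import *
s=observe();im,d=cams.get_image('wrist');R=np.array(s['tool_rot'])
vv,uu=np.mgrid[285:480,238:402];P=pts('wrist',d,uu.ravel(),vv.ravel(),s);L=(P-s['position'])@R*100
k=(abs(L[:,0])<2.9)&(abs(L[:,1])<2.75)
rr=L[k]; print('z hist',np.histogram(rr[:,2],bins=np.arange(-13,1,.5)))
q=rr[(rr[:,2]>-9)&(rr[:,2]<-7.2)]; z0=np.percentile(q[:,2],5);print('rim z',z0)
f=rr[abs(rr[:,2]-z0)<.25]; f=f[(f[:,0]<-.5)]
# outer edge of front rim: per-y-bin extreme x
A=[]
for b in np.arange(-2.2,2.2,.2):
    g=f[(f[:,1]>=b)&(f[:,1]<b+.2)]
    if len(g)>3: i=g[:,0].argmin();A.append(g[i,:2])
A=np.array(A);M=np.c_[2*A,np.ones(len(A))];c=np.linalg.lstsq(M,(A**2).sum(1),rcond=None)[0];print('centre',c[:2],'r',np.sqrt(c[2]+c[0]**2+c[1]**2),len(A),'front x',A[:,0].min())
E
python3 hand.py
```

```text
z hist (array([2895, 2943, 2368, 1401,    2,    0,    0,    0,    0, 2272, 2738,
       1982, 1777, 1516, 1307, 1148, 1155, 1307,  864,  718,  638,  527,
        421,  354,  261,  171,   53]), array([-13. , -12.5, -12. , -11.5, -11. , -10.5, -10. ,  -9.5,  -9. ,
        -8.5,  -8. ,  -7.5,  -7. ,  -6.5,  -6. ,  -5.5,  -5. ,  -4.5,
        -4. ,  -3.5,  -3. ,  -2.5,  -2. ,  -1.5,  -1. ,  -0.5,   0. ,
         0.5]))
rim z -8.100831530078352
centre [4.94088368 0.04873925] r 6.864869480612134 6 front x -1.721457115566995
```

Run:
```python
from h import *
s=observe();im,d=cams.get_image('wrist');R=np.array(s['tool_rot'])
vv,uu=np.mgrid[285:408,238:402];P=pts('wrist',d,uu.ravel(),vv.ravel(),s);L=(P-s['position'])@R*100
f=L[(abs(L[:,2]+8.1)<.12)&(abs(L[:,1])<2.6)&(abs(L[:,0])<3.2)]
r=np.hypot(f[:,0],f[:,1]);f=f[r>2.0]
print(len(f),f.min(0),f.max(0))
from scipy.optimize import least_squares
# mid-rim radius 2.525
o=least_squares(lambda c:np.hypot(f[:,0]-c[0],f[:,1]-c[1])-c[2],[0,0,2.5],loss='soft_l1',f_scale=.1);print(o.x,np.abs(o.fun).mean())
o=cv2.minEnclosingCircle(f[:,:2].astype(np.float32));print(o)
```

```text
2673 [-1.63267617 -2.59319191 -8.20121222] [ 2.68535019  2.59662771 -7.9800269 ]
[ 0.02301006 -0.00270389  2.47862194] 0.07769933118180986
((0.00409416388720274, -0.006747585721313953), 2.687910556793213)
```

>>> move_arm(jaw=[4.5,4.5,4.5,4.5,4.5,4.5,4.5,4.5,4.5,4.5], dp=[[0.2,1.0,0],[0.26,1.5,0],[0.26,1.5,0],[0.26,1.5,0],[0.26,1.5,0],[0.2,1.02,0],[0,0,1],[0,0,1],[0,0,0.5],[0,0,0]], turn=[[0,0,0],[0,0,0],[0,0,0],[0,0,0],[0,0,0],[0,0,0],[0,0,0],[0,0,0],[0,0,0],[0,0,0]])

```text
time_s: 10.18
position: [0.4368, 0.0627, 0.0894]
tool_rot: [[-0.969, 0.248, -0.002], [0.248, 0.969, 0.0], [0.002, -0.0, -1.0]]
ft_force: [-0.3, -0.1, -1.0]
grip_width: 0.0528
gripper_force: 42.1
```

>>> move_arm(jaw=[4.5,4.5], dp=[[0,0,0],[0,0,0]], turn=[[0,0,0],[0,0,0]])

```text
time_s: 10.35
position: [0.4377, 0.0625, 0.0906]
tool_rot: [[-0.969, 0.248, 0.001], [0.248, 0.969, -0.0], [-0.001, 0.0, -1.0]]
ft_force: [0.0, 0.3, -0.8]
grip_width: 0.0529
gripper_force: 42.1
```

Run:
```python
from h import *
s=observe();print(s['position'],s['ft_force']); R=np.array(s['tool_rot'])
t=np.array([.43676,.06293,s['position'][2]]);print('still to go tool cm',100*R.T@(t-s['position'])-[.02,0,0])
im,d=cams.get_image('side');vv,uu=np.mgrid[0:480,0:640];P=pts('side',d,uu.ravel(),vv.ravel())
k=(np.hypot(P[:,0]-.4368,P[:,1]-.063)<.04)
for lo,hi in [(.015,.055),(.1,.125),(.145,.175)]:
    Q=P[k&(P[:,2]>lo)&(P[:,2]<hi)];print(lo,len(Q),Q.mean(0) if len(Q) else '')
b=im[:,:,::-1][170:270,190:320];cv2.imwrite('pics/s6.png',cv2.resize(b,(650,500),interpolation=cv2.INTER_CUBIC))
```

```text
[0.43766094 0.0624605  0.0906269 ] [ 0.03426422  0.3409603  -0.78097883]
still to go tool cm [ 7.89136427e-02  2.31799529e-02 -6.35592995e-05]
0.015 210 [0.43514802 0.05464823 0.03605178]
0.1 95 [0.43351045 0.04650964 0.11272687]
0.145 157 [0.43195378 0.05032547 0.16102999]
```

View pics/s6.png

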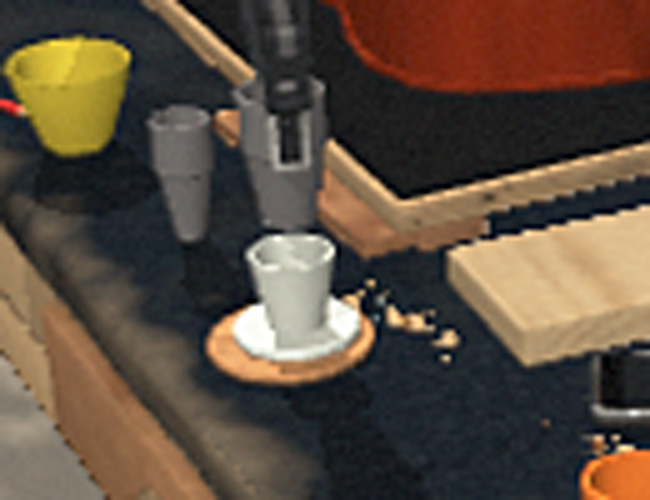

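The cup hangs upright over the pot: cup at (283,160), pot mouth at (290,250). I'll lower it to 12 mm above home.

>>> move_arm(jaw=[4.5,4.5,4.5,4.5,4.5,4.5,4.5,4.5,4.5,4.5,4.5,4.5], dp=[[0.06,0.02,0.4],[0,0,0.6],[0,0,0.6],[0,0,0.6],[0,0,0.6],[0,0,0.6],[0,0,0.5],[0,0,0.4],[0,0,0.3],[0,0,0.2],[0,0,0.1],[0,0,0]], turn=[[0,0,0],[0,0,0],[0,0,0],[0,0,0],[0,0,0],[0,0,0],[0,0,0],[0,0,0],[0,0,0],[0,0,0],[0,0,0],[0,0,0]])

```text
time_s: 11.4
position: [0.4368, 0.0629, 0.0411]
tool_rot: [[-0.969, 0.247, -0.0], [0.247, 0.969, -0.0], [0.0, -0.0, -1.0]]
ft_force: [-1.1, 0.1, -0.4]
grip_width: 0.0529
gripper_force: 42.1
```

>>> move_arm(jaw=[4.5,4.5,4.5,4.5,4.5,4.5,4.5,4.5,4.5,4.5,4.5,4.5], dp=[[0,0,0.08],[0,0,0.08],[0,0,0.08],[0,0,0.08],[0,0,0.08],[0,0,0.08],[0,0,0.08],[0,0,0.08],[0,0,0.08],[0,0,0],[0,0,0],[0,0,0]], turn=[[0,0,0],[0,0,0],[0,0,0],[0,0,0],[0,0,0],[0,0,0],[0,0,0],[0,0,0],[0,0,0],[0,0,0],[0,0,0],[0,0,0]])

```text
time_s: 12.4
position: [0.4369, 0.0629, 0.034]
tool_rot: [[-0.969, 0.247, 0.0], [0.247, 0.969, -0.0], [-0.0, 0.0, -1.0]]
ft_force: [-0.6, -0.4, -0.3]
grip_width: 0.0527
gripper_force: 42.1
```

>>> move_arm(jaw=[4.5,4.5,4.5,4.5,4.5,4.5,4.5,4.5,4.5], dp=[[0,0,0.05],[0,0,0.05],[0,0,0.05],[0,0,0.05],[0,0,0.05],[0,0,0.05],[0,0,0.05],[0,0,0.05],[0,0,0]], turn=[[0,0,0],[0,0,0],[0,0,0],[0,0,0],[0,0,0],[0,0,0],[0,0,0],[0,0,0],[0,0,0]])

```text
time_s: 13.15
position: [0.4366, 0.0631, 0.03]
tool_rot: [[-0.969, 0.247, -0.0], [0.247, 0.969, 0.0], [0.0, 0.0, -1.0]]
ft_force: [-0.8, 1.8, -0.5]
grip_width: 0.0526
gripper_force: 42.1
```

>>> move_arm(jaw=[4.5,4.5,4.5,4.5], dp=[[0,0,0.03],[0,0,0.03],[0,0,0.03],[0,0,0]], turn=[[0,0,0],[0,0,0],[0,0,0],[0,0,0]])

```text
time_s: 13.48
position: [0.4367, 0.0631, 0.0291]
tool_rot: [[-0.969, 0.247, -0.0], [0.247, 0.969, 0.0], [0.0, 0.0, -1.0]]
ft_force: [-1.5, 3.2, 2.9]
grip_width: 0.053
gripper_force: 42.2
```

>>> move_arm(jaw=[4.5,4.5,4.5,4.5], dp=[[0.02,0.03,0],[0.01,0.02,0.02],[0,0,0.03],[0,0,0]], turn=[[0,0,0],[0,0,0],[0,0,0],[0,0,0]])

```text
time_s: 13.82
position: [0.4366, 0.0632, 0.0287]
tool_rot: [[-0.969, 0.247, -0.0], [0.247, 0.969, -0.0], [-0.0, -0.0, -1.0]]
ft_force: [-2.7, -1.2, 4.0]
grip_width: 0.0527
gripper_force: 42.3
```

>>> move_arm(jaw=[4.5,4.5,4.5], dp=[[0,0,0.02],[0,0,0.02],[0,0,0]], turn=[[0,0,0],[0,0,0],[0,0,0]])

```text
time_s: 14.07
position: [0.4367, 0.0633, 0.0286]
tool_rot: [[-0.969, 0.247, 0.0], [0.247, 0.969, -0.001], [-0.0, -0.0, -1.0]]
ft_force: [-3.8, -0.3, 7.8]
grip_width: 0.0527
gripper_force: 42.5
```

The cup is home, pressed at about 8 N and at the expected height. Release and retreat upwards.

>>> move_arm(jaw=[4.5,5.4,5.7,6.5,7,7,7], dp=[[0,0,0],[0,0,0],[0,0,0],[0,0,0],[0,0,0],[0,0,0],[0,0,0]], turn=[[0,0,0],[0,0,0],[0,0,0],[0,0,0],[0,0,0],[0,0,0],[0,0,0]])

```text
time_s: 14.65
position: [0.4368, 0.0635, 0.0282]
tool_rot: [[-0.969, 0.247, 0.0], [0.247, 0.969, -0.0], [-0.0, 0.0, -1.0]]
ft_force: [-0.4, -0.3, -0.5]
grip_width: 0.07
gripper_force: 0.0
```

>>> move_arm(jaw=[7,7,7,7,7,7,7,7,7,7,7,7], dp=[[0,0,-0.3],[0,0,-0.6],[0,0,-0.8],[0,0,-1],[0,0,-1],[0,0,-1.5],[0,0,-1.5],[0,0,-1.5],[0,0,-1.5],[0,0,-1],[0,0,-0.5],[0,0,0]], turn=[[0,0,0],[0,0,0],[0,0,0],[0,0,0],[0,0,0],[0,0,0],[0,0,0],[0,0,0],[0,0,0],[0,0,0],[0,0,0],[0,0,0]])

```text
time_s: 15.65
position: [0.4371, 0.0635, 0.1416]
tool_rot: [[-0.969, 0.247, 0.003], [0.247, 0.969, -0.0], [-0.003, 0.0, -1.0]]
ft_force: [-0.3, -0.6, 0.3]
grip_width: 0.0702
gripper_force: 0.0
```

```bash
python3 look.py w7.png .4367 .0633 .09 .125
python3 - <<'E'
from h import *
im,d=cams.get_image('side')
a=cv2.resize(im[:,:,::-1][170:270,190:320],(390,300));b=cv2.resize(cv2.imread('pics/w7.png'),(400,300))
cv2.imwrite('pics/m7.png',np.hstack([a,b]))
E
```

```text
15.65 [0.43713895 0.06349346 0.14157597] [[-0.969, 0.2471, 0.0027], [0.2471, 0.969, -0.0003], [-0.0027, 0.0003, -1.0]] [ -7.2  13.9  95.7   0.   70.3 -82.9] [-0.28858844 -0.63234963  0.3115077 ] 0.07020220933456009 0.0
2621 0.436768114566803 0.06325795501470566 0.05416269227862358 [0.09064739 0.10779429 0.11010016]
tool-frame offset cm [ 3.01154364e-02 -3.19824534e-02 -9.10332323e-05]
```

View pics/m7.png

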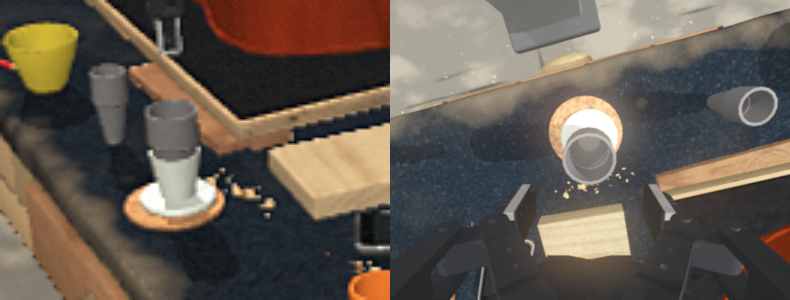

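The cup stands nested and upright in the pot. Its rim is at 0.109 m, as expected, and centred at (0.4368, 0.0633). The small cup is untouched and the hand is clear.

```bash
python3 -c "
from rig import ticket
print(ticket.close_job())"
```

```text
the job is handed in; nothing more can be done
None
```

The larger grey cup is nested upright in the pot, pressed home with about 8 N and released; the pot and smaller cup look unmoved in the last pictures, and the job is handed in, but the hand-in returned no verdict.

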